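# Clear the front of the stamp box and flip its lid open

## Robot

A 6-joint arm with a two-finger parallel gripper is mounted at the origin on a cart in front of the work surface, level with it; the furniture and walls round the work are solid. World frame = base frame: x ahead of the robot, y to its left, z up, the work surface at z = 0. Lengths are in m, angles in rad, forces in N, time in s.
With the tool pointing down it reaches from about 0.275 to 1 m from the base axis. Payload 8.4 kg.
Tool frame: the origin (TCP) lies midway between the tips of the shut fingers; the grasp point (between the pads) lies 19 mm behind it; z points along the fingers, y is the line along which they close (so a half turn about z gives the same grasp; the last joint's range is limited). The gripper opens to 85 mm and grips with 20 to 120 N. Pads are 22 mm wide; open, the fingers measure 114 mm over their backs; the gripper's body (76 mm by 85 mm) begins 54 mm behind the grasp point. The pads swing forward as they close: fully open they stand 13 mm farther back than shut.
Start: joints at [-1.273, 0.353, 1.633, -0, 1.155, -0.002], TCP at [0.185, -0.597, 0.198] pointing down, gripper open.
Joint ranges: [-2.63, 2.63], [-0.92, 2.1], [0.06, 2.66], [-1.3, 4.44], [0, 2.69], [-3.02, 3.02]. Speed limits (rad/s): [2.22, 2.22, 2.79, 3.14, 3.14, 3.14].

## Interface

Orientations are given as a rotation vector (axis times angle).
In Python, from bench import ctrl, cams gives the robot as it stands. The module is installed in compiled form; this text tells all that it offers.
- The arm moves only by the tool servo_tool, never from a script. Its argument "targets" is a list of rows, each a list of 6 numbers: the shift along the tool's x, y, z in mm, then the turn, a rotation vector about the tool's x, y, z in degrees. In form: [[x, y, z, wx, wy, wz], ...]. A call has 1 to 5 rows; each row shifts and turns the commanded pose from where the row before left it, along the tool's axes as they then stand; what a row does not reach is not made up. A row lasts 1/12 s, in which the tool goes at most 41.7 mm and 7.16 degrees, less where a joint would pass 70% of its speed; a pose out of reach is approached as far as the arm can. A call is refused whole if a number of a shift passes 41.7 or a number of a turn 7.16, either way. A call with a gripper value outside its range is refused whole. "claw" is the closure, from 0 (fully open) to 1 (shut), set as the call begins (left out, the last holds). The fingers move at their own pace and stop on an object; "force" is the grip in N (left out, the last holds). Time passes only in rows, so rows that do not move let the fingers close. It gives the time, the measured TCP pose, the force, the opening and the grip force at its end, in the units of the state.
- ctrl.get_state(): the state, without advancing time (a new reading comes with each control period).
- cams.capture(name): name is "scene" or "top" or "wrist"; returns a dict with "img" (480x640x3 uint8, red, green, blue), "depth" (480x640 float32, m along the optical axis (not along the pixel's ray), 0 where there is no reading), "mtx" (3x3 intrinsics, pixels), "camera_from_world" (4x4, takes a point from world to camera coordinates). Camera axes: x right, y down, z forward; pixel columns grow to the right and rows downward; lengths in m; the calibration is good to about 2 mm. The wrist camera is an equidistant fisheye: a pixel r from the principal point sees the ray r / f radians off the axis. A picture is of the moment at which its call begins.
- ctrl.job_done(): hands the job in; it is judged then, once.
The state is a dict: "time": time; "joint_positions": joint angles; "dq": joint speeds; "tau": joint torques, N m; "position": TCP position; "tcp_rot": TCP orientation; "contact_force": force on the tool from outside, world axes, zero at the start; "moment": the same for the moment, N m; "width": opening from 0.0 (shut) to 1.0 (fully open); "grasp_force": force on a finger pad.
Only numpy, scipy, OpenCV 4.12 (cv2) and the standard library are available. Lean on these libraries where they do the work, as an engineer would, in place of code of your own. Each camera call takes 0.05 s, during which the arm holds its last target. There are 200 camera calls.

## Task

Get the wooden stamp box ready for use without gripping or lifting anything. First gently push the candle glass that stands in front of the box along the counter to the right, until it stands upright and fully clear of the front of the box, past its right end. Then, with the fingertips under the little front knob, swing the hinged lid up and over past upright, without flinging it, so that it rests open by itself; leave the box where it stands, and leave the rubber stamp, ink pad and thread spool alone.

Things in the scene. Friction and masses are not known exactly. Their poses are not given: they have to be found in the camera images.
- stamp_box: Loose oak box with hinged lid, 1.6 kg, 147 deep (x) x 194 wide (y) x 87 mm high. Origin: centre of its underside. Own z up; own -x is the front with the knob, roughly towards the robot; -y its right end. Front wall face at x = -57 mm, ends at y = +-95, walls 7 thick, tops at z = 75; hollow. Lid: front edge x = -59, underside z = 76, top 85, ends y = +-97 mm.
- stamp_box_lid (a joint): Angle of the box lid: 0 shut, growing as the front edge swings up and back, stop at 1.75. The hinge line runs along the box's y at x = 71 mm, z = 75 mm in the box frame. The hinge is nearly free: the lid falls shut below about 1.5 and falls open to the stop above it.
- lid_knob (a point): Centre of the small round knob on the lid's front edge, 13 mm in diameter, 14 mm long, sticking straight out (spans x = -73 to -59 mm of the box frame when shut, at y = 0, z = 80 mm; underside 73 mm above the counter). It moves with the lid.
- candle_mid (a point): Centre (half-way up) of the candle glass: an upright round glass with wax, 63 mm in diameter, 76 mm high, about 0.25 kg, loose, standing on the counter in front of the knob, its wall 30 to 45 mm before the knob's tip. Own z is up.
- stamp: Bystander: wooden rubber stamp with a turned handle, base 30 x 40 mm, 69 mm high, standing loose left of the box. Origin: centre of its underside.
- ink_pad: Bystander: flat ink pad, 57 x 87 mm (own x, y), 18 mm high, lying loose to the left in front of the box. Origin: centre of its underside.
- spool: Bystander: small thread spool, 46 mm in diameter, 30 mm high, standing loose right of the box. Origin: centre of its underside.
- candle_glass: The same candle glass; origin at the centre of its underside.
Not all that is in view belongs to the job. Of the things that look like the candle_glass, the smaller one is meant.

How it is judged:
By the outcome, as a careful person would: the job done as asked, in the order asked, and still so for the second after the job is handed in, with the robot touching nothing.
It also fails if it takes over 61 s, if anything falls off the work surface, if the arm or the gripper's body presses on something with over 40 N, if the wrist force passes 120 N, or if a joint passes its speed limit or range.

## Working session

There is one attempt and no reset: what is moved stays moved. The work goes in short steps, Python scripts to look and compute and a tool call to move; the robot and the scene stay as the last step left them, time stands still between calls to the robot, and variables do not carry over. Pictures are saved under pics/ and viewed, at most 12 in all, crops included, and the job is handed in when it is done.

Besides the shell and the picture viewer there is one more tool, called as name(argument=value, ...) on one line, values as JSON. servo_tool: Moves the arm, as the interface text tells. Its arguments: {"type":"object","properties":{"targets":{"type":"array"},"claw":{"type":"number"},"force":{"type":"number"}},"required":["targets"]}

```bash
mkdir -p pics; cat > h.py <<'E'
import numpy as np, cv2
from bench import ctrl, cams
def cap(n,save=None):
    c=cams.capture(n)
    if save: cv2.imwrite('pics/'+save,c['img'][:,:,::-1])
    return c
def world(c,u,v):
    d=c['depth'][int(v),int(u)]; K=c['mtx']
    p=np.array([(u-K[0,2])/K[0,0]*d,(v-K[1,2])/K[1,1]*d,d,1])
    return (np.linalg.inv(c['camera_from_world'])@p)[:3]
E
python3 - <<'E'
from h import *
import pickle
a=cap('scene','s0.png');b=cap('top','t0.png')
pickle.dump((a,b),open('c0.pkl','wb'))
print(ctrl.get_state())
E
```

```text
{'time': 0.1, 'joint_positions': array([-1.27339411e+00,  3.53613392e-01,  1.63404036e+00, -2.49805596e-05,
        1.15522625e+00, -2.40488424e-03]), 'dq': array([-0.00098853, -0.00212112, -0.00116584,  0.00126047, -0.00055274,
       -0.00064612]), 'tau': array([ 1.25804836e-03, -6.06358194e+01, -3.42817497e+01,  1.16815941e-04,
        3.79696896e-03, -1.85651942e-05]), 'position': array([ 0.18443603, -0.5966748 ,  0.19712355]), 'tcp_rot': array([-3.10510307e+00, -4.69000144e-01,  3.32550812e-04]), 'contact_force': array([-0.31735639, -0.5911132 , -0.00996828]), 'moment': array([ 0.00761772, -0.00164472,  0.04683066]), 'grasp_force': 0.0, 'width': 0.9953547771382398}
```

View pics/s0.png

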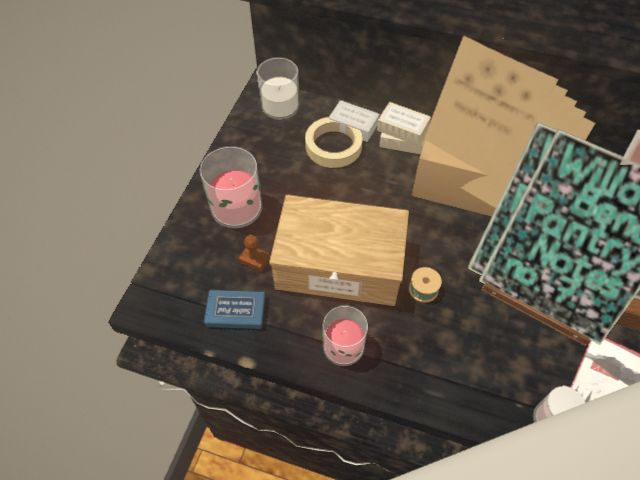

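View pics/t0.png

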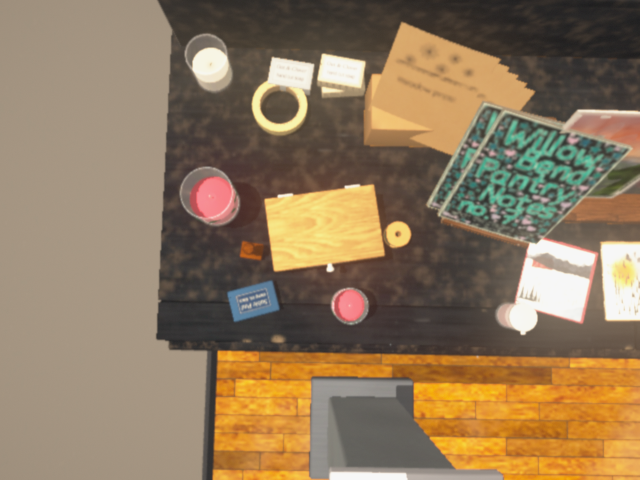

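The top view holds four things like the candle glass: the small pink glass in front of the box (350,306), the large pink glass (212,196), the white candle glass (208,62) and a white cup (517,317). I choose the small pink one in front of the knob (330,267).

```bash
python3 - <<'E'
from h import *
import pickle
a,b=pickle.load(open('c0.pkl','rb'))
np.set_printoptions(precision=4,suppress=True)
for n,u,v in [('lidFL',275,267),('lidFR',380,255),('lidBL',268,203),('lidBR',371,190),('lidmid',325,228),('knob',330,267),('candle',350,306),('spoolR',407,235),('spoolL',389,235),('pad',254,301),('cup',520,318),('counter',400,300),('edge',400,335),('counter2',440,280),('wax',350,306),('notebook',460,236)]:
    print(n,world(b,u,v))
print(b['mtx'],b['camera_from_world'])
crop=b['img'][170:350,220:440]
cv2.imwrite('pics/crop.png',cv2.resize(crop,None,fx=3.3,fy=3.3,interpolation=cv2.INTER_CUBIC)[:,:,::-1])
E
```

```text
lidFL [0.5175 0.2662 0.0856]
lidFR [0.5423 0.0854 0.0844]
lidBL [0.6286 0.2815 0.0849]
lidBR [0.6559 0.1021 0.0851]
lidmid [0.5871 0.1815 0.085 ]
knob [0.5197 0.1715 0.0825]
candle [0.4522 0.1323 0.0456]
spoolR [0.5846 0.026  0.0265]
spoolL [0.5835 0.0602 0.0299]
pad [0.4566 0.3072 0.0161]
cup [ 0.4383 -0.1636  0.0683]
counter [ 0.4637  0.0332 -0.0005]
edge [ 0.398   0.0323 -0.0037]
counter2 [ 0.5031 -0.0445 -0.0055]
wax [0.4522 0.1323 0.0456]
notebook [ 0.588  -0.082  -0.0005]
[[482.5353   0.     309.4835]
 [  0.     482.5353 240.7014]
 [  0.       0.       1.    ]] [[ 0.021  -0.9997  0.016   0.1947]
 [-0.9953 -0.0224 -0.0947  0.5743]
 [ 0.095  -0.014  -0.9954  0.8688]
 [ 0.      0.      0.      1.    ]]
```

View pics/crop.png

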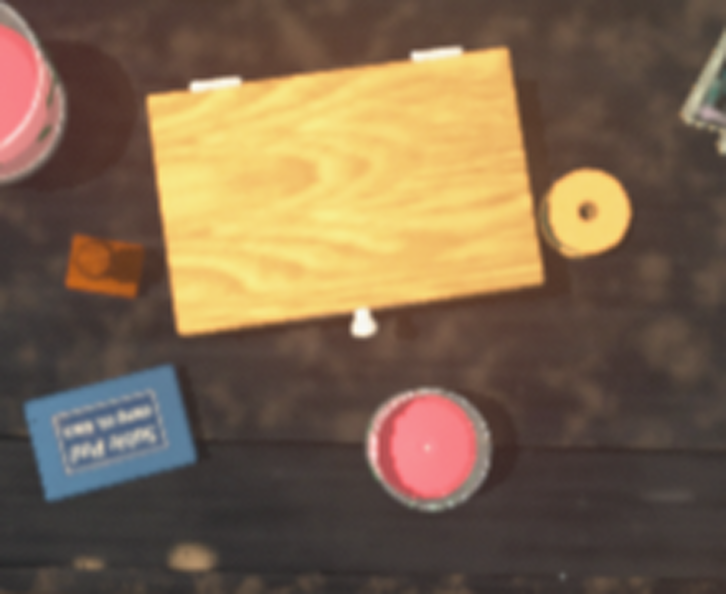

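The crop confirms the small pink glass at (430,449), just in front of the knob at (363,323). The spool sits close to the box's right end.

```bash
cat >> h.py <<'E'
def plane(c,u,v,z):
    T=np.linalg.inv(c['camera_from_world']); o=T[:3,3]
    r=T[:3,:3]@np.linalg.inv(c['mtx'])@[u,v,1]
    return o+r*(z-o[2])/r[2]
E
python3 - <<'E'
from h import *
import pickle
a,b=pickle.load(open('c0.pkl','rb'))
np.set_printoptions(precision=4,suppress=True)
P=lambda x,y,z:plane(b,220+x/3.3-.35,170+y/3.3-.35,z)
FL,FR,BL,BR=[P(*q,.085) for q in [(178,335),(543,284),(148,96),(508,48)]]
w=FL-FR; yaw=np.arctan2(-w[0],w[1]); w2=BL-BR
print(FL,FR,BL,BR,np.linalg.norm(w),np.linalg.norm(BL-FL),np.degrees(yaw),np.degrees(np.arctan2(-w2[0],w2[1])))
print('knob end',P(363,335,.08),'glass rim',P(429.5,449.5,.076), P(367,449,.076),P(492,449,.076),'spool',P(588,212,.03))
f=(w/np.linalg.norm(w)); y=f[:2]; x=np.array([y[1],-y[0]])
m=(FL+FR)[:2]/2; print('x',x,'knob centre est',m-7*x/1000)
print('edge', plane(b,350,340,0),plane(b,350,352,0),plane(b,517,330,0))
s=ctrl.get_state(); print(s['time'])
from scipy.spatial.transform import Rotation as R
print(R.from_rotvec(s['tcp_rot']).as_matrix())
E
```

```text
[0.5104 0.2685 0.085 ] [0.5412 0.0782 0.085 ] [0.636  0.2878 0.085 ] [0.6664 0.0976 0.085 ] 0.1927703178605446 0.12707677513669785 9.189834295688334 9.079111308529818
knob end [0.5126 0.1719 0.08  ] glass rim [0.4536 0.1357 0.076 ] [0.4532 0.1685 0.076 ] [0.4545 0.1029 0.076 ] spool [0.5859 0.0438 0.03  ]
x [0.9872 0.1597] knob centre est [0.5188 0.1722]
edge [0.3873 0.127  0.    ] [0.3652 0.1267 0.    ] [ 0.412  -0.1884  0.    ]
0.1
[[ 0.9554  0.2953 -0.0004]
 [ 0.2953 -0.9554  0.0012]
 [-0.     -0.0013 -1.    ]]
```

```bash
cat >> h.py <<'E'
from scipy.spatial.transform import Rotation as R, Slerp
X=np.array([.9872,.1597,0]);Y=np.array([-.1597,.9872,0]);Z=np.array([0,0,1.]);F=np.array([.5258,.1734,0])
def box(bx,by,z): # from lid front edge mid
    return F+bx*X+by*Y+z*Z
def down(): return R.from_matrix(np.c_[Y,X,-Z])
def lid(p): # pitch deg below horizontal
    p=np.radians(p); z=np.cos(p)*X-np.sin(p)*Z; y=-Y
    return R.from_matrix(np.c_[np.cross(y,z),y,z])
def rows(pts,rots,ns):
    s=ctrl.get_state(); p=s['position'];r=R.from_rotvec(s['tcp_rot'])
    for q,t,n in zip(pts,rots,ns):
        sl=Slerp([0,1],R.concatenate([r,t])); out=[];e=np.zeros(6);c=p;rc=r
        for i in range(n):
            f=(i+1)/n; rn=sl(f); pn=p+(q-p)*f
            v=np.r_[rc.inv().apply(pn-c)*1000,np.degrees((rc.inv()*rn).as_rotvec())]+e
            w=np.round(v,0 if n>1 else 1); w[3:]=np.round(v[3:],1); e=v-w; out.append([float(k)+0. for k in w]); c=pn;rc=rn
        p,r=q,t
        for i in range(0,n,5): print(str(out[i:i+5]).replace('.0,',',').replace('.0]',']'))
        print('--',np.round(q,3))
def st():
    s=ctrl.get_state(); d=s['position']-F
    print('t',s['time'],'pos',s['position'].round(4),'box',np.round([d@X,d@Y,d[2]],4),'F',s['contact_force'].round(1),'w',s['width'],'j',s['joint_positions'].round(2))
E
python3 - <<'E'
from h import *
rows([box(-.0773,.036,.15),box(-.0773,.036,.018)],[down()]*2,[25,5])
E
```

```text
[[19, -27, 2, 0, 0, -3.3], [21, -26, 2, 0, 0, -3.3], [22, -25, 2, 0, 0, -3.2], [24, -24, 2, 0, 0, -3.3], [25, -22, 2, 0, 0, -3.3]]
[[26, -21, 1, 0, 0, -3.3], [28, -19, 2, 0, 0, -3.3], [28, -17, 2, 0, 0, -3.2], [29, -16, 2, 0, 0, -3.3], [30, -14, 2, 0, 0, -3.3]]
[[31, -13, 2, 0, 0, -3.3], [32, -11, 2, 0, 0, -3.3], [32, -8, 2, 0, 0, -3.2], [33, -7, 2, 0, 0, -3.3], [33, -6, 2, 0, 0, -3.3]]
[[33, -3, 1, 0, 0, -3.3], [33, -1, 2, 0, 0, -3.3], [34, 1, 2, 0, 0, -3.2], [33, 2, 2, 0, 0, -3.3], [33, 5, 2, 0, 0, -3.3]]
[[33, 6, 2, -0.1, 0, -3.3], [32, 8, 2, 0, 0, -3.3], [32, 10, 2, 0, 0, -3.3], [31, 12, 2, 0, 0, -3.2], [31, 13, 1, 0, -0.1, -3.3]]
-- [0.444 0.197 0.15 ]
[[0, 0, 26, 0, 0, 0], [0, 0, 27, 0, 0, 0], [0, 0, 26, 0, 0, 0], [0, 0, 27, 0, 0, 0], [0, 0, 26, 0, 0, 0]]
-- [0.444 0.197 0.018]
```

servo_tool(targets=[[19,-27,2,0,0,-3.3],[21,-26,2,0,0,-3.3],[22,-25,2,0,0,-3.3],[24,-24,2,0,0,-3.3],[25,-22,2,0,0,-3.3]], claw=0.53)

```text
time: 0.52
position: [0.2362, -0.4365, 0.1873]
tcp_rot: [-3.005, -0.913, 0.0]
contact_force: [1.6, -0.2, -0.3]
width: 0.469
grasp_force: 0.0
```

servo_tool(targets=[[26,-21,2,0,0,-3.3],[28,-19,2,0,0,-3.3],[28,-17,2,0,0,-3.3],[29,-16,2,0,0,-3.3],[30,-14,2,0,0,-3.3]])

```text
time: 0.93
position: [0.2878, -0.2787, 0.1776]
tcp_rot: [-2.843, -1.335, 0.0]
contact_force: [1.0, -0.2, 0.7]
width: 0.472
grasp_force: 0.0
```

servo_tool(targets=[[31,-13,2,0,0,-3.3],[32,-11,2,0,0,-3.3],[32,-8,2,0,0,-3.3],[33,-7,2,0,0,-3.3],[33,-6,2,0,0,-3.3]])

```text
time: 1.35
position: [0.3387, -0.1189, 0.1678]
tcp_rot: [2.622, 1.73, 0.0]
contact_force: [1.5, -0.1, -0.2]
width: 0.473
grasp_force: 0.0
```

servo_tool(targets=[[33,-3,2,0,0,-3.3],[33,-1,2,0,0,-3.3],[34,1,2,0,0,-3.3],[33,2,2,0,0,-3.3],[33,5,2,0,0,-3.3]])

```text
time: 1.77
position: [0.3901, 0.0396, 0.1577]
tcp_rot: [-2.346, -2.089, 0.0]
contact_force: [1.0, -1.3, 0.1]
width: 0.473
grasp_force: 0.0
```

servo_tool(targets=[[33,6,2,0,0,-3.3],[32,8,2,0,0,-3.3],[32,10,2,0,0,-3.3],[31,12,2,0,0,-3.2],[31,13,1,0,0,-3.3]])

```text
time: 2.18
position: [0.44, 0.1988, 0.1484]
tcp_rot: [-2.024, -2.402, 0.001]
contact_force: [0.6, -0.2, -0.1]
width: 0.47
grasp_force: 0.0
```

servo_tool(targets=[[0,4,26,0,0,0],[0,0,27,0,0,0],[0,0,27,0,0,0],[0,0,27,0,0,0],[0,0,22,0,0,0]])

```text
time: 2.6
position: [0.4432, 0.1976, 0.0179]
tcp_rot: [-2.027, -2.399, 0.002]
contact_force: [-0.1, 0.0, -0.2]
width: 0.467
grasp_force: 0.0
```

```bash
python3 - <<'E'
from h import *
st()
cap('wrist','w1.png')
E
```

```text
t 2.6 pos [0.4432 0.1976 0.0179] box [-0.0777  0.0371  0.0179] F [-0.1  0.  -0.2] w 0.4670333927334676 j [0.42 0.4  2.06 0.   0.68 0.25]
```

View pics/w1.png

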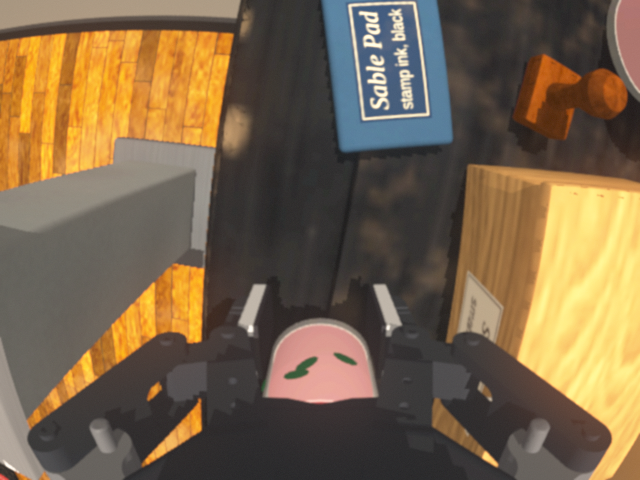

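The wrist view shows the glass centred between the fingertips (320,370), with the box and ink pad clear. I'll start the push.

servo_tool(targets=[[-6,0,0,0,0,0],[-6,0,0,0,0,0],[-5,0,0,0,0,0],[-4,0,0,0,0,0],[-4,0,0,0,0,0]])

```text
time: 3.07
position: [0.4492, 0.1728, 0.021]
tcp_rot: [2.028, 2.398, 0.003]
contact_force: [1.2, -0.4, -0.1]
width: 0.466
grasp_force: 0.0
```

servo_tool(targets=[[-3,0,0,0,0,0],[-4,0,0,0,0,0],[-5,0,0,0,0,0],[-5,0,0,0,0,0],[-5,0,0,0,0,0]])

```text
time: 3.48
position: [0.4522, 0.1512, 0.02]
tcp_rot: [2.028, 2.399, 0.001]
contact_force: [-0.3, 2.3, 1.6]
width: 0.469
grasp_force: 1.5
```

servo_tool(targets=[[-5,0,0,0,0,0],[-5,0,0,0,0,0],[-5,0,0,0,0,0],[-5,0,0,0,0,0],[-5,0,0,0,0,0]])

```text
time: 3.9
position: [0.4561, 0.1263, 0.0198]
tcp_rot: [-2.028, -2.399, 0.0]
contact_force: [0.3, 2.3, 2.2]
width: 0.47
grasp_force: 1.5
```

servo_tool(targets=[[-5,0,0,0,0,0],[-5,0,0,0,0,0],[-5,0,0,0,0,0],[-5,0,0,0,0,0],[-5,0,0,0,0,0]])

```text
time: 4.32
position: [0.4603, 0.1017, 0.0198]
tcp_rot: [-2.028, -2.399, 0.0]
contact_force: [0.2, 1.7, 3.3]
width: 0.471
grasp_force: 1.5
```

servo_tool(targets=[[-5,0,0,0,0,0],[-5,0,0,0,0,0],[-5,0,0,0,0,0],[-5,0,0,0,0,0],[-5,0,0,0,0,0]])

```text
time: 4.73
position: [0.4644, 0.077, 0.0198]
tcp_rot: [-2.028, -2.399, 0.0]
contact_force: [-0.1, 2.0, 1.0]
width: 0.471
grasp_force: 1.4
```

servo_tool(targets=[[-5,0,0,0,0,0],[-5,0,0,0,0,0],[-5,0,0,0,0,0],[-5,0,0,0,0,0],[-5,0,0,0,0,0]])

```text
time: 5.15
position: [0.4686, 0.0524, 0.0198]
tcp_rot: [-2.028, -2.399, 0.0]
contact_force: [-0.6, 1.9, 1.1]
width: 0.473
grasp_force: 1.4
```

servo_tool(targets=[[-5,0,0,0,0,0],[-5,0,0,0,0,0],[-5,0,0,0,0,0],[-4,0,0,0,0,0],[-2,0,0,0,0,0]])

```text
time: 5.57
position: [0.4721, 0.0316, 0.0198]
tcp_rot: [2.029, 2.399, -0.0]
contact_force: [-0.3, 2.1, 1.4]
width: 0.47
grasp_force: 1.4
```

```bash
python3 - <<'E'
from h import *
st()
cap('top','t1.png')
E
```

```text
t 5.5667 pos [0.4721 0.0316 0.0198] box [-0.0757 -0.1314  0.0198] F [-0.3  2.1  1.4] w 0.4704306591244019 j [ 0.06  0.38  2.09 -0.    0.67 -0.1 ]
```

View pics/t1.png

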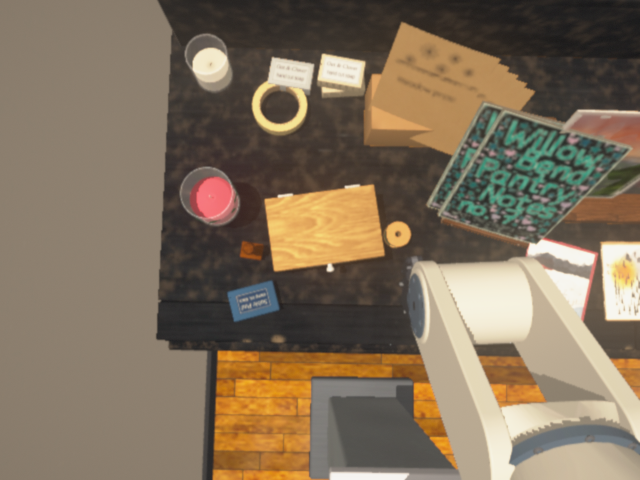

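The top view shows the box, spool, stamp and pad unmoved, with the arm past the box's right end at (415,290). The glass is hidden under the gripper, so I'll check it after backing off.

```bash
python3 - <<'E'
from h import *
rows([box(-.0757,-.108,.02),box(-.0757,-.100,.2),box(-.09,.0,.17),box(-.06,0,.047)],[down(),down(),lid(40),lid(40)],[4,6,20,6])
E
```

```text
[[6, 0, 0, 0, 0, 0.1], [6, 0, 0, 0, 0, 0.1], [6, 0, 0, 0, 0, 0.1], [5, 0, 0, 0, 0, 0.1]]
-- [0.468 0.055 0.02 ]
[[1, 0, -30, 0, 0, 0], [2, 0, -30, 0, 0, 0], [1, 0, -30, 0, 0, 0], [1, 0, -30, 0, 0, 0], [2, 0, -30, 0, 0, 0]]
[[1, 0, -30, 0, 0, 0]]
-- [0.467 0.063 0.2  ]
[[5, -1, 2, -2, 2, 4.2], [5, -1, 1, -1.9, 1.9, 4.2], [5, -1, 2, -2, 2, 4.2], [4, -2, 2, -1.9, 1.9, 4.1], [4, -3, 2, -2, 2, 4.2]]
[[5, -2, 2, -1.9, 1.9, 4.2], [3, -3, 2, -2, 2, 4.2], [4, -4, 2, -1.9, 1.9, 4.2], [3, -3, 2, -2, 2, 4.2], [3, -4, 2, -1.9, 1.9, 4.2]]
[[2, -5, 2, -2, 2, 4.1], [2, -4, 2, -1.9, 1.9, 4.2], [2, -5, 1, -2, 2, 4.2], [1, -5, 2, -1.9, 1.9, 4.2], [1, -5, 2, -2, 2, 4.2]]
[[0, -5, 1, -1.9, 1.9, 4.2], [0, -5, 1, -2, 2, 4.2], [0, -5, 1, -1.9, 1.9, 4.2], [-1, -5, 1, -2, 2, 4.1], [-1, -5, 1, -1.9, 1.9, 4.2]]
-- [0.437 0.159 0.17 ]
[[-12, 0, 17, 0, 0, 0], [-13, 0, 17, 0, 0, 0], [-12, 0, 17, 0, 0, 0], [-13, 0, 17, 0, 0, 0], [-12, 0, 17, 0, 0, 0]]
[[-13, 0, 17, 0, 0, 0]]
-- [0.467 0.164 0.047]
```

servo_tool(targets=[[5,0,0,0,0,0],[6,0,0,0,0,0],[6,0,0,0,0,0],[6,0,0,0,0,0],[1,0,-20,0,0,0]])

```text
time: 6.03
position: [0.4654, 0.0568, 0.0376]
tcp_rot: [-2.025, -2.397, 0.006]
contact_force: [-0.1, 0.1, 0.5]
width: 0.467
grasp_force: 0.0
```

servo_tool(targets=[[2,0,-32,0,0,0],[2,0,-32,0,0,0],[2,0,-32,0,0,0],[2,0,-32,0,0,0],[1,0,-32,0,0,0]])

```text
time: 6.45
position: [0.4659, 0.0656, 0.2014]
tcp_rot: [-2.027, -2.4, -0.0]
contact_force: [0.3, 0.1, 0.0]
width: 0.474
grasp_force: 0.0
```

servo_tool(targets=[[5,-1,2,-2,2,4.2],[5,-1,1,-1.9,1.9,4.2],[5,-1,2,-2,2,4.2],[4,-2,2,-1.9,1.9,4.1],[4,-3,2,-2,2,4.2]], claw=1)

```text
time: 6.87
position: [0.4584, 0.0892, 0.192]
tcp_rot: [-2.401, -1.959, -0.377]
contact_force: [0.3, -0.1, 1.0]
width: -0.0
grasp_force: 0.0
```

servo_tool(targets=[[5,-2,2,-1.9,1.9,4.2],[3,-3,2,-2,2,4.2],[4,-4,2,-1.9,1.9,4.2],[3,-3,2,-2,2,4.2],[3,-4,2,-1.9,1.9,4.2]])

```text
time: 7.28
position: [0.4513, 0.1134, 0.1847]
tcp_rot: [-2.655, -1.432, -0.724]
contact_force: [-0.1, 0.1, 0.8]
width: -0.004
grasp_force: 0.0
```

servo_tool(targets=[[2,-5,2,-2,2,4.1],[2,-4,2,-1.9,1.9,4.2],[2,-5,1,-2,2,4.2],[1,-5,2,-1.9,1.9,4.2],[1,-5,2,-2,2,4.2]])

```text
time: 7.7
position: [0.443, 0.1374, 0.1771]
tcp_rot: [-2.78, -0.846, -1.037]
contact_force: [1.1, 2.3, -0.7]
width: -0.002
grasp_force: 0.0
```

servo_tool(targets=[[0,-5,1,-1.9,1.9,4.2],[0,-5,1,-2,2,4.2],[0,-5,1,-1.9,1.9,4.2],[-1,-5,1,-2,2,4.1],[-1,-5,1,-1.9,1.9,4.2]])

```text
time: 8.12
position: [0.4361, 0.1193, 0.2085]
tcp_rot: [-2.75, -0.272, -1.191]
contact_force: [-0.2, 0.0, 0.5]
width: -0.003
grasp_force: 0.0
```

```bash
python3 - <<'E'
from h import *
st()
b=cap('top');a=cap('scene')
cv2.imwrite('pics/m2.png',np.hstack([cv2.resize(b['img'][150:390,200:520],(400,300)),cv2.resize(a['img'][150:450,180:580],(400,300))])[:,:,::-1])
rows([box(-.06,0,.047)],[lid(40)],[6])
E
```

```text
t 8.1167 pos [0.4361 0.1193 0.2085] box [-0.0972 -0.039   0.2085] F [-0.2  0.   0.5] w -0.0028872807310623564 j [ 0.26 -0.26  2.58  1.15  0.    0.48]
[[-16, -5, 23, -0.7, 0.5, 0], [-15, -5, 23, -0.7, 0.5, 0], [-16, -6, 23, -0.8, 0.4, 0.1], [-16, -5, 23, -0.7, 0.5, 0], [-17, -7, 23, -0.7, 0.5, 0]]
[[-16, -6, 22, -0.7, 0.5, 0]]
-- [0.467 0.164 0.047]
```

View pics/m2.png

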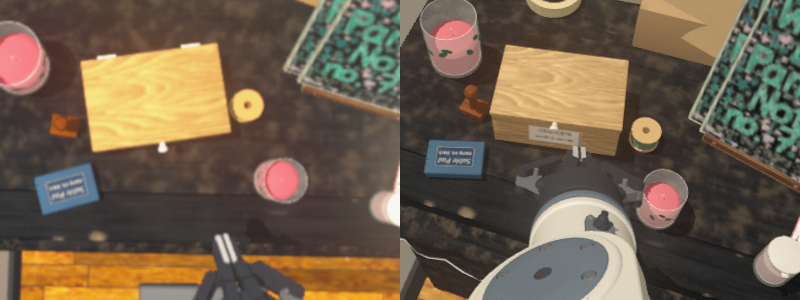

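The glass stands upright, clear past the box's right end (top panel 280,180), and nothing else has moved. The wrist reached j5=0, its limit, so I'll fit the kinematics and pick a feasible tilt.

```bash
python3 - <<'E'
from h import *
from scipy.optimize import least_squares
s=ctrl.get_state(); q=s['joint_positions'];print(q.round(3), R.from_rotvec(s['tcp_rot']).as_matrix()[:,2].round(3))
D=[(.3536,1.634,np.pi,np.hypot(.18444,.59667),.1971),(.40,2.06,np.pi,np.hypot(.4432,.1976),.0179),(.38,2.09,np.pi,np.hypot(.4721,.0316),.0198),
   (q[1],q[2],q[1]+q[2]+q[4],np.hypot(*s['position'][:2]),s['position'][2])]
def fk(k,a,b,c):
    A,h,L2,L3,d,e=k; f=a+b
    return np.array([A+L2*np.sin(a)+L3*np.sin(f)-e*np.cos(f)+d*np.sin(c),h+L2*np.cos(a)+L3*np.cos(f)+e*np.sin(f)+d*np.cos(c)])
k0=np.array([0.0,.3,.45,.4,.25,0])
g=least_squares(lambda k:np.r_[np.concatenate([(fk(k,*r[:3])-r[3:])for r in D])*1000,(k-k0)*3],k0)
k=g.x;print(k.round(3),[ (fk(k,*r[:3])-r[3:]).round(4) for r in D])
for (bx,z) in [(-.06,.047),(-.010,.047),(-.010,.06),(.02,.13),(.07,.18),(.13,.2)]:
  for p in (20,30,40,50,60,70):
    P=box(bx,0,z);c=np.pi/2+np.radians(p);best=None
    for st0 in [(0,2.2),(-.4,2.5),(.4,2)]:
      o=least_squares(lambda x:fk(k,x[0],x[1],c)-[np.hypot(P[0],P[1]),z],st0)
      if best is None or o.cost<best.cost: best=o
    print(bx,z,p,best.x.round(2),'j5',round(c-sum(best.x),2),round(best.cost**.5,4))
E
```

```text
[ 2.620e-01 -2.630e-01  2.579e+00  1.151e+00  1.000e-03  4.840e-01] [ 0.709  0.191 -0.679]
[-0.007  0.294  0.573  0.498  0.381 -0.056] [array([-0.,  0.]), array([0.0014, 0.0002]), array([-0.0014, -0.0001]), array([ 0.    , -0.0001])]
-0.06 0.047 20 [1.23 2.71] j5 -2.02 0.0
-0.06 0.047 30 [2.91 3.34] j5 -4.15 0.0
-0.06 0.047 40 [0.53 2.66] j5 -0.93 0.0
-0.06 0.047 50 [0.33 2.56] j5 -0.45 0.0
-0.06 0.047 60 [0.25 2.44] j5 -0.07 0.0
-0.06 0.047 70 [0.24 2.3 ] j5 0.24 0.0
-0.01 0.047 20 [3.17 3.43] j5 -4.68 0.0
-0.01 0.047 30 [0.76 2.62] j5 -1.29 0.0
-0.01 0.047 40 [0.51 2.56] j5 -0.8 0.0
-0.01 0.047 50 [0.36 2.46] j5 -0.38 0.0
-0.01 0.047 60 [0.3  2.34] j5 -0.02 0.0
-0.01 0.047 70 [0.3  2.21] j5 0.28 0.0
-0.01 0.06 20 [1.01 2.64] j5 -1.73 0.0
-0.01 0.06 30 [0.71 2.63] j5 -1.24 0.0
-0.01 0.06 40 [0.46 2.56] j5 -0.75 0.0
-0.01 0.06 50 [0.32 2.46] j5 -0.33 0.0
-0.01 0.06 60 [0.27 2.33] j5 0.02 0.0
-0.01 0.06 70 [0.28 2.2 ] j5 0.32 0.0
0.02 0.13 20 [0.67 2.63] j5 -1.37 0.0
0.02 0.13 30 [0.4  2.58] j5 -0.88 0.0
0.02 0.13 40 [0.23 2.48] j5 -0.44 0.0
0.02 0.13 50 [0.16 2.36] j5 -0.08 0.0
0.02 0.13 60 [0.15 2.23] j5 0.24 0.0
0.02 0.13 70 [0.19 2.09] j5 0.51 0.0
0.07 0.18 20 [0.44 2.53] j5 -1.06 0.0
0.07 0.18 30 [0.26 2.46] j5 -0.62 0.0
0.07 0.18 40 [0.15 2.35] j5 -0.24 0.0
0.07 0.18 50 [0.12 2.23] j5 0.09 0.0
0.07 0.18 60 [0.14 2.09] j5 0.38 0.0
0.07 0.18 70 [0.2  1.95] j5 0.65 0.0
0.13 0.2 20 [0.4  2.41] j5 -0.9 0.0
0.13 0.2 30 [0.27 2.33] j5 -0.51 0.0
0.13 0.2 40 [0.19 2.23] j5 -0.15 0.0
0.13 0.2 50 [0.18 2.1 ] j5 0.17 0.0
0.13 0.2 60 [0.2  1.96] j5 0.46 0.0
0.13 0.2 70 [0.26 1.81] j5 0.72 0.0
```

```bash
cat >> h.py <<'E'
from scipy.optimize import least_squares
K=np.array([-.007,.294,.573,.498,.381,-.056])
def ik(bx,z,p):
    A,h,L2,L3,d,e=K;c=np.pi/2+np.radians(p);P=box(bx,0,z);rr=np.hypot(P[0],P[1])
    def fk(x):
        a=x[0];f=a+x[1]
        return [A+L2*np.sin(a)+L3*np.sin(f)-e*np.cos(f)+d*np.sin(c)-rr,h+L2*np.cos(a)+L3*np.cos(f)+e*np.sin(f)+d*np.cos(c)-z]
    o=least_squares(fk,(.2,2.4)); return o.x.round(2),round(c-sum(o.x),2),round(o.cost**.5,3)
E
python3 - <<'E'
from h import *
for a in [(-.04,.22,30),(-.04,.22,20),(-.04,.2,20),(-.04,.2,30),(-.04,.2,40),(-.04,.12,35),(-.04,.12,40),(-.04,.12,45),(-.04,.08,45),(-.04,.047,45),(-.01,.047,45),(-.01,.047,40)]: print(a,*ik(*a))
# move: yaw left 25 at p 43, then p30 yaw25, then p30 yaw 0
def L(p,y): return R.from_rotvec([0,0,np.radians(y)])*lid(p)
rows([box(-.06,-.0,.21),box(-.04,0,.22),box(-.04,0,.21)],[L(45,30),L(27,25),L(27,0)],[6,5,5])
E
```

```text
(-0.04, 0.22, 30) [-0.03  2.63] -0.51 0.0
(-0.04, 0.22, 20) [0.24 2.74] -1.05 0.0
(-0.04, 0.2, 20) [0.36 2.75] -1.19 0.0
(-0.04, 0.2, 30) [0.06 2.65] -0.61 0.0
(-0.04, 0.2, 40) [-0.08  2.53] -0.19 0.0
(-0.04, 0.12, 35) [0.32 2.65] -0.79 0.0
(-0.04, 0.12, 40) [0.21 2.6 ] -0.54 0.0
(-0.04, 0.12, 45) [0.14 2.54] -0.33 0.0
(-0.04, 0.08, 45) [0.29 2.56] -0.5 0.0
(-0.04, 0.047, 45) [0.42 2.57] -0.64 0.0
(-0.01, 0.047, 45) [0.43 2.51] -0.59 0.0
(-0.01, 0.047, 40) [0.52 2.56] -0.81 0.0
[[4, -6, 5, 2.9, -0.5, -3.4], [5, -6, 5, 2.9, -0.4, -3.4], [5, -5, 5, 2.9, -0.5, -3.4], [6, -5, 6, 2.9, -0.5, -3.4], [6, -4, 6, 2.9, -0.4, -3.4]]
[[6, -3, 6, 2.8, -0.5, -3.4]]
-- [0.467 0.164 0.21 ]
[[4, 2, 1, -0.8, 3.6, 0.6], [4, 2, 1, -0.8, 3.6, 0.6], [3, 2, 2, -0.8, 3.6, 0.6], [4, 2, 2, -0.8, 3.6, 0.6], [4, 1, 2, -0.9, 3.6, 0.6]]
-- [0.486 0.167 0.22 ]
[[-2, 0, 1, -4.5, 0, 2.3], [-2, 0, 1, -4.4, 0, 2.2], [-1, 0, 1, -4.5, 0, 2.3], [-2, 0, 1, -4.4, 0, 2.3], [-2, 0, 1, -4.5, 0, 2.2]]
-- [0.486 0.167 0.21 ]
```

```bash
python3 - <<'E'
from h import *
for a in [(.02,.2,30),(.02,.2,25),(.02,.18,30),(0,.16,35)]: print(a,*ik(*a))
def L(p,y): return R.from_rotvec([0,0,np.radians(y)])*lid(p)
rows([box(-.0,-.0,.21),box(.02,0,.20),box(.02,0,.2)],[L(45,38),L(28,32),L(28,0)],[8,5,6])
E
```

```text
(0.02, 0.2, 30) [0.14 2.54] -0.59 0.0
(0.02, 0.2, 25) [0.23 2.59] -0.82 0.0
(0.02, 0.18, 30) [0.21 2.56] -0.67 0.0
(0, 0.16, 35) [0.18 2.55] -0.55 0.0
[[8, -4, 9, 2.9, -0.4, -3.2], [9, -4, 9, 2.9, -0.3, -3.3], [9, -2, 10, 2.9, -0.4, -3.2], [9, -1, 9, 2.9, -0.4, -3.3], [9, -1, 10, 2.9, -0.4, -3.2]]
[[9, 1, 9, 2.9, -0.3, -3.3], [10, 2, 9, 2.8, -0.4, -3.2], [9, 2, 9, 2.9, -0.4, -3.3]]
-- [0.526 0.173 0.21 ]
[[1, 2, 4, -1, 3.4, 0.7], [0, 3, 3, -0.9, 3.4, 0.7], [1, 2, 4, -1, 3.4, 0.7], [0, 2, 4, -1, 3.4, 0.8], [0, 3, 4, -0.9, 3.4, 0.7]]
-- [0.546 0.177 0.2  ]
[[0, 0, 0, -4.7, 0, 2.5], [0, 0, 0, -4.7, 0, 2.5], [0, 0, 0, -4.7, 0, 2.5], [0, 0, 0, -4.7, 0, 2.5], [0, 0, 0, -4.7, 0, 2.5]]
[[0, 0, 0, -4.8, 0, 2.5]]
-- [0.546 0.177 0.2  ]
```

servo_tool(targets=[[8,-4,9,2.9,-0.4,-3.2],[9,-4,9,2.9,-0.3,-3.3],[9,-2,10,2.9,-0.4,-3.2],[9,-1,9,2.9,-0.4,-3.3],[9,-1,10,2.9,-0.4,-3.2]])

```text
time: 8.63
position: [0.4792, 0.1424, 0.2029]
tcp_rot: [-2.626, -0.688, -1.081]
contact_force: [-0.1, 1.0, 0.8]
width: -0.004
grasp_force: 0.0
```

servo_tool(targets=[[9,1,9,2.9,-0.3,-3.3],[10,2,9,2.8,-0.4,-3.2],[9,2,9,2.9,-0.4,-3.3]])

```text
time: 8.88
position: [0.5144, 0.1595, 0.2029]
tcp_rot: [-2.491, -0.973, -1.005]
contact_force: [1.0, 0.5, -0.2]
width: -0.001
grasp_force: 0.0
```

```bash
python3 - <<'E'
from h import *
st()
def L(p,y): return R.from_rotvec([0,0,np.radians(y)])*lid(p)
rows([box(.02,0,.20),box(.02,0,.2)],[L(28,32),L(28,0)],[6,6])
E
```

```text
t 8.8833 pos [0.5144 0.1595 0.2029] box [-0.0135 -0.0119  0.2029] F [ 1.   0.5 -0.2] w -0.000506791082442418 j [-0.07  0.03  2.32  1.24  0.57 -0.25]
[[4, 1, 4, -0.3, 3, 0.1], [3, 2, 5, -0.3, 3, 0.1], [4, 1, 5, -0.3, 2.9, 0.1], [3, 2, 4, -0.2, 3, 0.1], [3, 1, 6, -0.3, 3, 0.1]]
[[2, 1, 5, -0.3, 3, 0]]
-- [0.546 0.177 0.2  ]
[[0, 0, 0, -4.7, 0, 2.5], [0, 0, 0, -4.7, 0, 2.5], [0, 0, 0, -4.7, 0, 2.5], [0, 0, 0, -4.7, 0, 2.5], [0, 0, 0, -4.7, 0, 2.5]]
[[0, 0, 0, -4.8, 0, 2.5]]
-- [0.546 0.177 0.2  ]
```

Works: j4 swings with j5 well open.

servo_tool(targets=[[4,1,4,-0.3,3,0.1],[3,2,5,-0.3,3,0.1],[4,1,5,-0.3,3,0.1],[3,2,4,-0.3,3,0.1],[3,1,6,-0.3,3,0.1]])

```text
time: 9.3
position: [0.541, 0.174, 0.2012]
tcp_rot: [-2.306, -0.866, -1.315]
contact_force: [-0.9, 0.7, -0.7]
width: 0.0
grasp_force: 0.0
```

servo_tool(targets=[[2,1,5,-0.3,3,0],[0,0,0,-4.7,0,2.5],[0,0,0,-4.7,0,2.5],[0,0,0,-4.7,0,2.5],[0,0,0,-4.7,0,2.5]])

```text
time: 9.72
position: [0.548, 0.1784, 0.2017]
tcp_rot: [-2.453, -0.539, -1.491]
contact_force: [0.7, -0.8, 0.1]
width: -0.004
grasp_force: 0.0
```

```bash
python3 - <<'E'
from h import *
st()
rows([box(.0,0,.17),box(-.045,0,.12),box(-.042,0,.047)],[lid(32),lid(42),lid(45)],[6,6,6])
E
```

```text
t 9.7167 pos [0.548  0.1784 0.2017] box [0.0227 0.0014 0.2017] F [ 0.7 -0.8  0.1] w -0.0036059494682752573 j [ 0.15  0.19  2.55  2.76  0.71 -1.4 ]
[[-6, -1, -1, -2.2, -0.8, 1.3], [-7, 0, -1, -2.3, -0.7, 1.3], [-6, -1, 0, -2.2, -0.8, 1.3], [-7, 0, -1, -2.3, -0.7, 1.3], [-6, 0, -1, -2.2, -0.8, 1.3]]
[[-7, 0, 0, -2.2, -0.7, 1.3]]
-- [0.526 0.173 0.17 ]
[[-11, 0, -2, 0, -1.7, 0], [-11, 0, -2, 0, -1.6, 0], [-11, 0, -1, 0, -1.7, 0], [-11, 0, -1, 0, -1.7, 0], [-12, 0, 0, 0, -1.6, 0]]
[[-11, 0, -1, 0, -1.7, 0]]
-- [0.481 0.166 0.12 ]
[[-9, 0, 9, 0, -0.5, 0], [-8, 0, 8, 0, -0.5, 0], [-9, 0, 9, 0, -0.5, 0], [-8, 0, 9, 0, -0.5, 0], [-9, 0, 8, 0, -0.5, 0]]
[[-8, 0, 9, 0, -0.5, 0]]
-- [0.484 0.167 0.047]
```

servo_tool(targets=[[-6,-1,-1,-2.2,-0.8,1.3],[-7,0,-1,-2.3,-0.7,1.3],[-6,-1,0,-2.2,-0.8,1.3],[-7,0,-1,-2.3,-0.7,1.3],[-6,0,-1,-2.2,-0.8,1.3]])

```text
time: 10.13
position: [0.5295, 0.1747, 0.176]
tcp_rot: [-2.638, -0.274, -1.485]
contact_force: [-0.2, -0.4, -0.5]
width: 0.001
grasp_force: 0.0
```

servo_tool(targets=[[-7,0,0,-2.2,-0.7,1.3],[-11,0,-2,0,-1.7,0],[-11,0,-2,0,-1.7,0],[-11,0,-1,0,-1.7,0],[-11,0,-1,0,-1.6,0]])

```text
time: 10.55
position: [0.4967, 0.1696, 0.1373]
tcp_rot: [-2.758, -0.229, -1.327]
contact_force: [-0.4, -0.9, 0.1]
width: 0.002
grasp_force: 0.0
```

servo_tool(targets=[[-12,0,0,0,-1.6,0],[-11,0,-1,0,-1.7,0]])

```text
time: 10.72
position: [0.4815, 0.1665, 0.1199]
tcp_rot: [-2.8, -0.23, -1.248]
contact_force: [-0.2, -0.5, 0.2]
width: 0.002
grasp_force: 0.0
```

```bash
python3 - <<'E'
from h import *
st(); s=ctrl.get_state(); print(R.from_rotvec(s['tcp_rot']).as_matrix().T@np.c_[X,Y,Z])
rows([box(-.042,0,.047)],[lid(45)],[6])
E
```

```text
t 10.7167 pos [0.4815 0.1665 0.1199] box [-0.0449  0.0002  0.1199] F [-0.2 -0.5  0.2] w 0.001913093760867435 j [ 0.52  0.19  2.57  3.73  0.49 -1.85]
[[ 6.68473658e-01  2.09868926e-03  7.43753264e-01]
 [ 3.83745353e-03 -1.00002640e+00 -6.27170679e-04]
 [ 7.43771586e-01  3.27336567e-03 -6.68453955e-01]]
[[-9, 0, 8, 0, -0.5, 0], [-8, 0, 9, -0.1, -0.5, 0], [-9, 0, 9, 0, -0.5, 0.1], [-8, 0, 8, 0, -0.5, 0], [-9, 0, 9, -0.1, -0.5, 0]]
[[-8, 0, 9, 0, -0.6, 0]]
-- [0.484 0.167 0.047]
```

servo_tool(targets=[[-9,0,8,0,-0.5,0],[-8,0,9,0,-0.5,0],[-9,0,9,0,-0.5,0],[-8,0,8,0,-0.5,0],[-9,0,9,0,-0.5,0]])

```text
time: 11.13
position: [0.4843, 0.167, 0.0593]
tcp_rot: [-2.828, -0.232, -1.19]
contact_force: [-0.5, -0.5, 1.0]
width: -0.001
grasp_force: 0.0
```

servo_tool(targets=[[-8,0,9,0,-0.6,0]])

```text
time: 11.22
position: [0.4849, 0.167, 0.0469]
tcp_rot: [-2.836, -0.232, -1.174]
contact_force: [-0.4, 0.4, -0.1]
width: -0.006
grasp_force: 0.0
```

```bash
python3 - <<'E'
from h import *
st();a=cap('wrist');b=cap('top');c=cap('scene')
f=lambda i:cv2.resize(i,(400,300))
cv2.imwrite('pics/m3.png',np.vstack([np.hstack([f(a['img']),f(b['img'][180:330,240:440])]),np.hstack([f(c['img'][180:330,240:440]),f(c['img'])])])[:,:,::-1])
rows([box(-.010,0,.045)],[lid(45)],[5])
E
```

```text
t 11.2167 pos [0.4849 0.167  0.0469] box [-0.0414  0.0002  0.0469] F [-0.4  0.4 -0.1] w -0.006422987654495269 j [ 0.5   0.43  2.56  3.54  0.64 -1.65]
[[4, 0, 5, 0, 0, 0], [4, 0, 4, 0, 0, 0], [5, 0, 5, -0.1, 0, 0.1], [4, 0, 5, 0, 0, 0], [4, 0, 5, 0, 0, 0]]
-- [0.516 0.172 0.045]
```

View pics/m3.png

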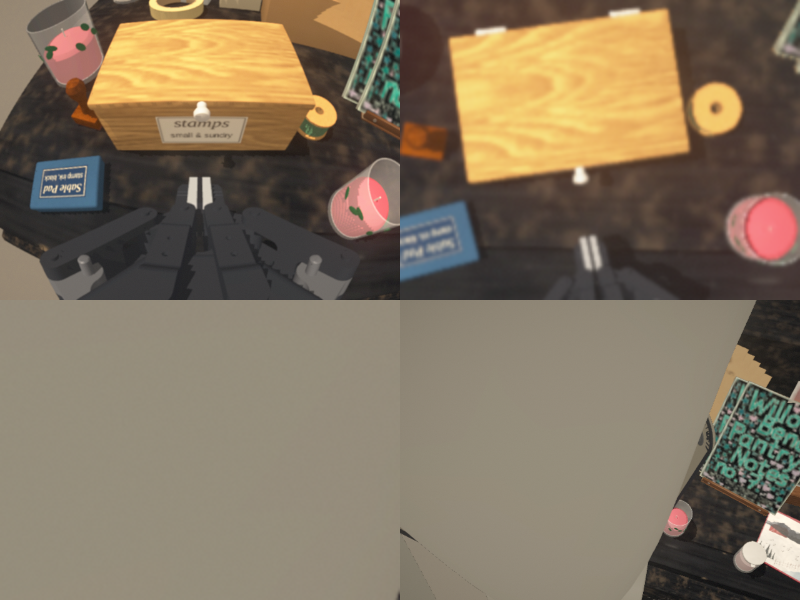

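The wrist view shows the shut fingertips at (200,178) in line with the knob at (202,108). The glass stands clear at right, and I'll check the tip location numerically.

```bash
python3 - <<'E'
from h import *
b=cap('top')
def bf(p): d=p-F; return np.round([d@X,d@Y,p[2]],4)
for z in (.04,.047,.055): print(z,bf(plane(b,334.5,297.5,z)))
print('knob tip',bf(plane(b,330,272.5,.08)))
d=b['depth'];print('depth',[bf(world(b,u,v)) for u,v in [(333,299),(336,299),(334,301),(334,305)]])
g=b['img'][290:320,320:350].min(axis=2); ys,xs=np.where(g>170); print(ys.min()+290 if len(ys) else None, np.median(xs)+320 if len(xs) else None)
E
```

```text
0.04 [-0.0605 -0.0038  0.04  ]
0.047 [-0.0603 -0.0033  0.047 ]
0.055 [-0.0601 -0.0028  0.055 ]
knob tip [-0.0156  0.0003  0.08  ]
depth [array([-0.0615,  0.0017,  0.0797]), array([-0.0622, -0.0034,  0.0805]), array([-0.065 ,  0.0007,  0.0831]), array([-0.0712,  0.0023,  0.0933])]
299 335.0
```

```bash
python3 - <<'E'
from h import *
b=cap('top'); s=ctrl.get_state(); r=R.from_rotvec(s['tcp_rot'])
for u in (331,334,337):
  for v in range(282,304,2):
    p=world(b,u,v); print(u,v,(1000*r.inv().apply(p-s['position'])).round(0),np.round(p[2],3),b['img'][v,u])
E
```

```text
331 282 [-28.   4.  41.] -0.0 [79 64 55]
331 284 [-32.   3.  40.] -0.003 [76 60 54]
331 286 [-33.   3.  36.] -0.0 [74 61 55]
331 288 [-38.   2.  35.] -0.004 [72 60 55]
331 290 [-39.   2.  31.] -0.001 [71 59 54]
331 292 [-41.   1.  28.] -0.001 [71 59 54]
331 294 [-44.   1.  25.] -0.001 [76 64 56]
331 296 [-45.  -0.  22.] 0.001 [87 73 62]
331 298 [-50.  -0.  21.] -0.002 [133 123 114]
331 300 [ 11.  -6. -40.] 0.084 [205 195 184]
331 302 [ 10.  -7. -44.] 0.087 [201 191 180]
334 282 [-29.   9.  41.] -0.001 [80 65 55]
334 284 [-33.   9.  40.] -0.004 [75 60 52]
334 286 [-34.   8.  36.] -0.001 [74 61 54]
334 288 [-39.   8.  35.] -0.004 [74 61 54]
334 290 [-41.   7.  31.] -0.003 [73 61 54]
334 292 [-42.   7.  28.] -0.002 [71 62 55]
334 294 [-43.   6.  23.] 0.002 [75 63 57]
334 296 [-47.   6.  22.] -0.0 [80 68 60]
334 298 [ 10.  -0. -36.] 0.08 [112 103  97]
334 300 [ 11.  -1. -42.] 0.085 [120 112 106]
334 302 [  9.  -1. -45.] 0.086 [132 125 118]
337 282 [-30.  15.  40.] -0.001 [78 63 55]
337 284 [-31.  14.  36.] 0.001 [74 60 53]
337 286 [-36.  14.  36.] -0.003 [75 62 54]
337 288 [-37.  13.  32.] -0.0 [76 64 57]
337 290 [-41.  13.  30.] -0.002 [76 62 56]
337 292 [-44.  12.  28.] -0.003 [73 61 55]
337 294 [-46.  12.  25.] -0.003 [74 62 58]
337 296 [-49.  11.  23.] -0.003 [79 67 61]
337 298 [ 11.   5. -39.] 0.083 [174 165 155]
337 300 [  9.   4. -41.] 0.084 [207 197 186]
337 302 [  9.   4. -46.] 0.087 [215 206 194]
```

```bash
python3 - <<'E'
from h import *
b=cap('top'); s=ctrl.get_state(); r=R.from_rotvec(s['tcp_rot'])
def pr(c,p): q=c['camera_from_world']@np.r_[p,1]; q=c['mtx']@q[:3]; return (q[:2]/q[2]).round(1)
for x in (11,0,-11):
  for z in (0,-20,-36): print(x,z,pr(b,s['position']+r.apply([x/1e3,0,z/1e3])))
print('earlier TCP t=8.1',pr(b,np.array([.4361,.1193,.2085])),'tip seen 377.6 339.6')
w=cams.capture('wrist'); C=w['camera_from_world']; 
def fe(p):
    q=(C@np.r_[p,1])[:3]; th=np.arctan2(np.hypot(q[0],q[1]),q[2]); f=w['mtx'][0,0]; n=q[:2]/np.hypot(*q[:2]); return (w['mtx'][:2,2]+f*th*n).round(0)
for n,p in [('tcp',s['position']),('back20',s['position']+r.apply([0,0,-.02])),('back36',s['position']+r.apply([0,0,-.036])),('tcp+x11',s['position']+r.apply([.011,0,0])),('tcp-x11',s['position']+r.apply([-.011,0,0])),('knob tip',box(-.014,0,.08)),('lidFL',box(0,.097,.085))]: print(n,fe(p)*.625)
st()
E
```

```text
11 0 [331.  282.8]
11 -20 [332.6 290.8]
11 -36 [334.  297.4]
0 0 [331.3 287.1]
0 -20 [333.  295.1]
0 -36 [334.4 301.7]
-11 0 [331.7 291.4]
-11 -20 [333.3 299.4]
-11 -36 [334.7 306. ]
earlier TCP t=8.1 [370.  321.8] tip seen 377.6 339.6
tcp [198.75  171.875]
back20 [198.75  181.875]
back36 [198.75  191.875]
tcp+x11 [198.75 158.75]
tcp-x11 [198.75 183.75]
knob tip [198.75  121.875]
lidFL [ 83.125 106.875]
t 11.5667 pos [0.4853 0.1666 0.0488] box [-0.0411 -0.0002  0.0488] F [-0.5 -0.4 -0.4] w -0.00010685276106503246 j [ 0.5   0.43  2.56  3.54  0.64 -1.66]
```

```bash
python3 - <<'E'
from h import *
for a in [(-.03,.025,45),(-.03,.025,50),(.014,.025,45),(.014,.025,35),(.014,.045,35)]: print(a,*ik(*a))
rows([box(-.030,0,.022),box(.000,0,.022)],[lid(45)]*2,[4,4])
E
```

```text
(-0.03, 0.025, 45) [0.51 2.56] -0.71 0.0
(-0.03, 0.025, 50) [0.43 2.5 ] -0.49 0.0
(0.014, 0.025, 45) [0.51 2.47] -0.62 0.0
(0.014, 0.025, 35) [0.7  2.54] -1.06 0.0
(0.014, 0.045, 35) [0.62 2.55] -0.99 0.0
[[-3, 0, 7, 0, 0, 0], [-3, 0, 6, -0.1, -0.1, 0], [-2, 0, 7, 0, 0, 0], [-3, 0, 7, 0, 0, 0]]
-- [0.496 0.169 0.022]
[[5, 0, 5, 0, 0, 0], [6, 0, 6, 0, 0, 0], [5, 0, 5, 0, 0, 0], [5, 0, 5, 0, 0, 0]]
-- [0.526 0.173 0.022]
```

servo_tool(targets=[[-3,0,7,0,0,0],[-3,0,7,0,0,0],[-3,0,7,0,0,0],[-3,0,7,0,0,0]])

```text
time: 11.9
position: [0.4969, 0.1686, 0.0206]
tcp_rot: [-2.834, -0.229, -1.179]
contact_force: [-0.6, 0.2, 0.5]
width: 0.004
grasp_force: 0.0
```

servo_tool(targets=[[4,0,4,0,0,0],[4,0,4,0,0,0],[4,0,4,0,0,0]])

```text
time: 12.15
position: [0.5139, 0.1712, 0.0207]
tcp_rot: [-2.834, -0.229, -1.178]
contact_force: [-0.5, 0.6, 0.1]
width: 0.001
grasp_force: 0.0
```

```bash
cat >> h.py <<'E'
def tip(u=None):
    b=cams.capture('top'); s=ctrl.get_state(); r=R.from_rotvec(s['tcp_rot'])
    i=np.mgrid[250:320,315:345]; out=[]
    for v,u in zip(i[0].ravel(),i[1].ravel()):
        p=world(b,u,v); t=1000*r.inv().apply(p-s['position']); d=p-F
        if 4<t[0]<16 and abs(t[1])<14 and -60<t[2]<15: out.append([*t,d@X*1000,d@Y*1000,p[2]*1000])
    out=np.array(out); o=out[np.argsort(-out[:,2])][:8]; print('tip pts (tool xyz, box xyz mm)\n',o.round(0))
E
python3 - <<'E'
from h import *
st();tip();cap('wrist','w4.png')
E
```

```text
t 12.15 pos [0.5139 0.1712 0.0207] box [-0.0121 -0.0002  0.0207] F [-0.5  0.6  0.1] w 0.0008580544011761428 j [ 0.47  0.53  2.51  3.48  0.69 -1.62]
tip pts (tool xyz, box xyz mm)
 [[ 10.  -2.   8.   2.   2.  22.]
 [ 10.  11.   8.   2. -11.  22.]
 [ 14.   9.   4.   2.  -9.  28.]
 [ 14.  -4.   4.   2.   4.  28.]
 [  8.   3. -36. -31.  -3.  53.]
 [  9.   1. -36. -30.  -1.  53.]
 [  8.  -5. -37. -31.   5.  53.]
 [  8.  -7. -37. -31.   6.  53.]]
```

View pics/w4.png

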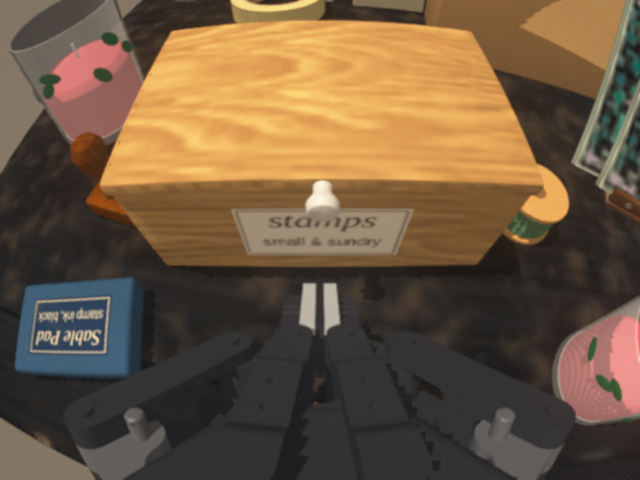

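The fingertips sit below and in front of the knob: tips at (320,285), knob at (322,198). The upper tip edge measures bx −31, z 53, so I'll move under the knob.

servo_tool(targets=[[4,0,4,0,0,0],[4,0,4,0,0,0],[4,0,4,0,0,0],[3,0,3,0,0,0],[3,0,3,0,0,0]])

```text
time: 12.67
position: [0.5389, 0.1752, 0.0201]
tcp_rot: [-2.835, -0.229, -1.177]
contact_force: [-0.1, 0.8, -0.2]
width: 0.002
grasp_force: 0.0
```

```bash
python3 - <<'E'
from h import *
st()
# plan: contact corner follows knob; TCP = corner -10n +36z ; corner relative to hinge
def plan(th,p,bx0=-3.,zc=None):
    # knob underside point in lid frame (rel hinge, mm): radial -(130+rho), dz -2 ; lid front edge at -130 from hinge(x=+130)
    pass
H=np.array([130.,75.])
def tcp(th,p,rho,gap):
    t=np.radians(th);pr=np.radians(p)
    rad=np.array([-np.cos(t),np.sin(t)]);nor=np.array([-np.sin(t),-np.cos(t)]) # outward, underside normal
    z=np.array([np.cos(pr),-np.sin(pr)]);n=np.array([np.sin(pr),np.cos(pr)])
    c=H+rad*(130+rho)+nor*(2+gap)   # corner location touching underside of knob at rho
    # keep face clear of knob end: knob end point must have n-offset>=0 from upper face
    e=H+rad*144+nor*(2+gap)
    off=(e-c)@n
    if off<0: c=c+n*off
    return (c-10*n+36*z)/1000
for th,p in [(0,45),(10,44),(20,43),(30,41),(40,39),(50,37),(60,35),(70,33),(80,31),(88,30),(94,30)]:
    q=tcp(th,p,4,0); print(th,p,q.round(4),*ik(q[0],q[1],p))
E
```

```text
t 12.6667 pos [0.5389 0.1752 0.0201] box [ 0.0132 -0.0003  0.0201] F [-0.1  0.8 -0.2] w 0.001835540758812434 j [ 0.44  0.53  2.46  3.47  0.64 -1.64]
0 45 [0.0094 0.0355] [0.47 2.48] -0.59 0.0
10 44 [0.0128 0.0601] [0.41 2.48] -0.54 0.0
20 43 [0.0202 0.0842] [0.34 2.47] -0.49 0.0
30 41 [0.0323 0.1077] [0.3  2.46] -0.47 0.0
40 39 [0.0477 0.1292] [0.28 2.44] -0.46 0.0
50 37 [0.0651 0.1467] [0.26 2.42] -0.46 0.0
60 35 [0.085  0.1612] [0.27 2.39] -0.48 0.0
70 33 [0.107  0.1722] [0.28 2.36] -0.5 0.0
80 31 [0.1305 0.1795] [0.31 2.33] -0.53 0.0
88 30 [0.1495 0.1822] [0.33 2.3 ] -0.54 0.0
94 30 [0.1635 0.1822] [0.35 2.28] -0.53 0.0
```

```bash
cat >> h.py <<'E'
H=np.array([130.,75.])
def ltcp(th,p,rho=5,gap=0):
    t=np.radians(th);pr=np.radians(p)
    rad=np.array([-np.cos(t),np.sin(t)]);nor=np.array([-np.sin(t),-np.cos(t)])
    z=np.array([np.cos(pr),-np.sin(pr)]);n=np.array([np.sin(pr),np.cos(pr)])
    c=H+rad*(130+rho)+nor*(2+gap); e=H+rad*144+nor*(2+gap); off=min(0,(e-c)@n)
    q=(c+n*off-10*n+36*z)/1000
    return box(q[0],0,q[1])
def arc(ths,n=5):
    pf=lambda t:max(30,45-t*.17)
    rows([ltcp(t,pf(t)) for t in ths],[lid(pf(t)) for t in ths],[n]*len(ths))
E
python3 - <<'E'
from h import *
arc([6,15,25,35,45])
E
```

```text
[[4, 0, -5, 0, 0.2, 0], [4, 0, -4, 0, 0.2, 0], [4, 0, -5, -0.1, 0.1, 0], [4, 0, -5, 0, 0.2, 0], [4, 0, -4, 0, 0.2, 0]]
-- [0.536 0.175 0.051]
[[4, 0, -2, 0, 0.3, 0], [4, 0, -3, 0, 0.3, 0], [4, 0, -2, 0, 0.3, 0], [4, 0, -2, 0, 0.3, 0], [4, 0, -2, 0, 0.3, 0]]
-- [0.542 0.176 0.073]
[[5, 0, -2, 0, 0.3, 0], [5, 0, -2, 0, 0.4, 0], [5, 0, -1, 0, 0.3, 0], [5, 0, -2, 0, 0.4, 0], [4, 0, -2, 0, 0.3, 0]]
-- [0.551 0.178 0.097]
[[5, 0, -1, 0, 0.3, 0], [5, 0, -1, 0, 0.4, 0], [6, 0, -1, 0, 0.3, 0], [5, 0, 0, 0, 0.4, 0], [5, 0, -1, 0, 0.3, 0]]
-- [0.565 0.18  0.12 ]
[[5, 0, 0, 0, 0.3, 0], [5, 0, 0, 0, 0.4, 0], [5, 0, 0, 0, 0.3, 0], [5, 0, 0, 0, 0.4, 0], [5, 0, 1, 0, 0.3, 0]]
-- [0.581 0.182 0.139]
```

servo_tool(targets=[[3,0,-3,0,0.2,0],[3,0,-4,0,0.2,0],[3,0,-4,0,0.2,0],[3,0,-3,0,0.2,0],[4,0,-4,0,0.2,0]])

```text
time: 13.08
position: [0.5361, 0.1746, 0.0443]
tcp_rot: [-2.824, -0.229, -1.201]
contact_force: [0.2, -0.6, -1.4]
width: 0.003
grasp_force: 0.3
```

servo_tool(targets=[[4,0,-5,0,0,0],[4,0,-3,0,0.2,0],[4,0,-2,0,0.3,0]])

```text
time: 13.33
position: [0.5375, 0.1749, 0.0604]
tcp_rot: [-2.817, -0.228, -1.214]
contact_force: [-2.5, 0.1, -0.1]
width: 0.001
grasp_force: 0.7
```

```bash
python3 - <<'E'
from h import *
st()
b=cap('top');w=cap('wrist')
f=lambda i:cv2.resize(i,(400,300))
cv2.imwrite('pics/m5.png',np.hstack([f(w['img']),f(b['img'][180:330,240:440])])[:,:,::-1])
arc([15,25,35,45])
E
```

```text
t 13.3333 pos [0.5375 0.1749 0.0604] box [ 0.0118 -0.0004  0.0604] F [-2.5  0.1 -0.1] w 0.0011527049460788759 j [ 0.45  0.42  2.47  3.52  0.58 -1.7 ]
[[2, 0, -1, 0, 0.2, 0], [3, 0, -1, -0.1, 0.1, 0], [2, 0, -2, 0, 0.2, 0], [2, 0, -1, 0, 0.2, 0], [3, 0, -1, 0, 0.2, 0]]
-- [0.542 0.176 0.073]
[[5, 0, -2, 0, 0.3, 0], [5, 0, -2, 0, 0.4, 0], [5, 0, -1, 0, 0.3, 0], [5, 0, -2, 0, 0.4, 0], [4, 0, -2, 0, 0.3, 0]]
-- [0.551 0.178 0.097]
[[5, 0, -1, 0, 0.3, 0], [5, 0, -1, 0, 0.4, 0], [6, 0, -1, 0, 0.3, 0], [5, 0, 0, 0, 0.4, 0], [5, 0, -1, 0, 0.3, 0]]
-- [0.565 0.18  0.12 ]
[[5, 0, 0, 0, 0.3, 0], [5, 0, 0, 0, 0.4, 0], [5, 0, 0, 0, 0.3, 0], [5, 0, 0, 0, 0.4, 0], [5, 0, 1, 0, 0.3, 0]]
-- [0.581 0.182 0.139]
```

View pics/m5.png

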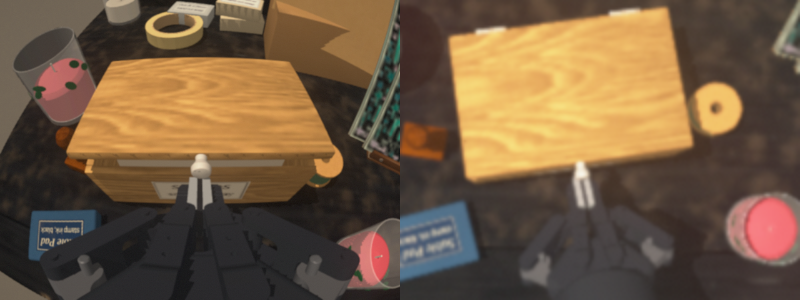

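The lid is opening with the tips under the knob (200,165 in the left panel), and the box hasn't moved. I'll continue along the arc.

servo_tool(targets=[[3,0,-1,0,0.2,0],[4,0,-2,0,0.2,0],[5,0,-2,0,0.3,0],[5,0,-2,0,0.3,0],[5,0,-2,0,0.3,0]])

```text
time: 13.85
position: [0.5463, 0.1763, 0.0824]
tcp_rot: [-2.802, -0.226, -1.245]
contact_force: [-1.1, -1.2, -0.0]
width: 0.0
grasp_force: 0.5
```

servo_tool(targets=[[5,0,-2,0,0.3,0],[5,0,-2,0,0.3,0],[5,0,-2,0,0.3,0],[5,0,-1,0,0.3,0],[5,0,-1,0,0.3,0]])

```text
time: 14.27
position: [0.5568, 0.178, 0.1065]
tcp_rot: [-2.784, -0.225, -1.281]
contact_force: [-1.5, 0.2, -0.5]
width: -0.001
grasp_force: 0.3
```

```bash
python3 - <<'E'
from h import *
st()
arc([35,45,55,65,75])
b=cams.capture('top')
# lid front edge estimate from depth: highest points in the box column range
q=[]
for v in range(170,290,3):
  for u in (300,310,350,360):
    p=world(b,u,v); d=p-F; q.append([d@X*1000,p[2]*1000])
q=np.array(q); o=q[np.argsort(-q[:,1])][:4]; print('lid top pts',o.round(0), 'angle',np.degrees(np.arctan2(o[:,1]-85,130-o[:,0])).round(0))
E
```

```text
t 14.2667 pos [0.5568 0.178  0.1065] box [ 0.0313 -0.0004  0.1065] F [-1.5  0.2 -0.5] w -0.000840546734024571 j [ 0.44  0.32  2.45  3.58  0.51 -1.77]
[[3, 0, 0, 0, 0.3, 0], [3, 0, -1, 0, 0.3, 0], [3, 0, 0, -0.1, 0.3, 0], [3, 0, -1, 0, 0.3, 0], [4, 0, 0, 0, 0.3, 0]]
-- [0.565 0.18  0.12 ]
[[5, 0, 0, 0, 0.3, 0], [5, 0, 0, 0, 0.4, 0], [5, 0, 0, 0, 0.3, 0], [5, 0, 0, 0, 0.4, 0], [5, 0, 1, 0, 0.3, 0]]
-- [0.581 0.182 0.139]
[[5, 0, 1, 0, 0.3, 0], [5, 0, 1, 0, 0.4, 0], [4, 0, 1, 0, 0.3, 0], [5, 0, 1, 0, 0.4, 0], [5, 0, 1, 0, 0.3, 0]]
-- [0.599 0.185 0.155]
[[5, 0, 2, 0, 0.3, 0], [4, 0, 2, 0, 0.4, 0], [5, 0, 2, 0, 0.3, 0], [4, 0, 2, 0, 0.4, 0], [5, 0, 2, 0, 0.3, 0]]
-- [0.62  0.189 0.168]
[[4, 0, 3, 0, 0.3, 0], [4, 0, 3, 0, 0.4, 0], [4, 0, 2, 0, 0.3, 0], [4, 0, 3, 0, 0.4, 0], [4, 0, 3, 0, 0.3, 0]]
-- [0.643 0.192 0.177]
lid top pts [[-33. 916.]
 [-33. 916.]
 [-41. 182.]
 [-35. 178.]] angle [79. 79. 30. 29.]
```

servo_tool(targets=[[4,0,-1,0,0.3,0],[4,0,0,0,0.3,0],[4,0,-1,0,0.3,0],[4,0,0,0,0.3,0],[5,0,0,0,0.3,0]])

```text
time: 14.73
position: [0.5683, 0.1798, 0.1233]
tcp_rot: [-2.766, -0.224, -1.316]
contact_force: [-0.1, -0.1, 0.6]
width: 0.002
grasp_force: 0.3
```

servo_tool(targets=[[5,0,0,0,0.4,0],[5,0,0,0,0.3,0],[5,0,0,0,0.4,0],[5,0,1,0,0.3,0],[5,0,1,0,0.3,0]])

```text
time: 15.15
position: [0.5855, 0.1826, 0.142]
tcp_rot: [-2.743, -0.222, -1.357]
contact_force: [-0.2, 0.0, -0.2]
width: -0.003
grasp_force: 0.3
```

servo_tool(targets=[[5,0,1,0,0.4,0],[4,0,1,0,0.3,0],[5,0,1,0,0.4,0],[5,0,1,0,0.3,0],[4,0,2,0,0.3,0]])

```text
time: 15.57
position: [0.6039, 0.1856, 0.157]
tcp_rot: [-2.721, -0.22, -1.396]
contact_force: [-0.1, 0.2, -0.9]
width: -0.003
grasp_force: 0.2
```

```bash
python3 - <<'E'
from h import *
st()
b=cap('top');w=cap('wrist')
f=lambda i:cv2.resize(i,(400,300))
cv2.imwrite('pics/m6.png',np.hstack([f(w['img']),f(b['img'][140:330,220:473])])[:,:,::-1])
arc([65,75,85,92])
E
```

```text
t 15.5667 pos [0.6039 0.1856 0.157 ] box [ 0.0791 -0.0004  0.157 ] F [-0.1  0.2 -0.9] w -0.0033284049984204454 j [ 0.42  0.27  2.38  3.59  0.49 -1.82]
[[4, 0, 1, 0, 0.3, 0], [3, 0, 2, 0, 0.4, 0], [4, 0, 1, -0.1, 0.3, 0], [4, 0, 1, 0, 0.3, 0], [3, 0, 2, 0, 0.4, 0]]
-- [0.62  0.189 0.168]
[[4, 0, 3, 0, 0.3, 0], [4, 0, 3, 0, 0.4, 0], [4, 0, 2, 0, 0.3, 0], [4, 0, 3, 0, 0.4, 0], [4, 0, 3, 0, 0.3, 0]]
-- [0.643 0.192 0.177]
[[3, 0, 3, 0, 0.3, 0], [4, 0, 4, 0, 0.4, 0], [3, 0, 4, 0, 0.3, 0], [4, 0, 3, 0, 0.4, 0], [3, 0, 4, 0, 0.3, 0]]
-- [0.666 0.196 0.182]
[[2, 0, 3, 0, 0.1, 0], [2, 0, 3, 0, 0.1, 0], [2, 0, 2, 0, 0.1, 0], [1, 0, 3, 0, 0.1, 0], [2, 0, 3, 0, 0.1, 0]]
-- [0.683 0.199 0.183]
```

View pics/m6.png

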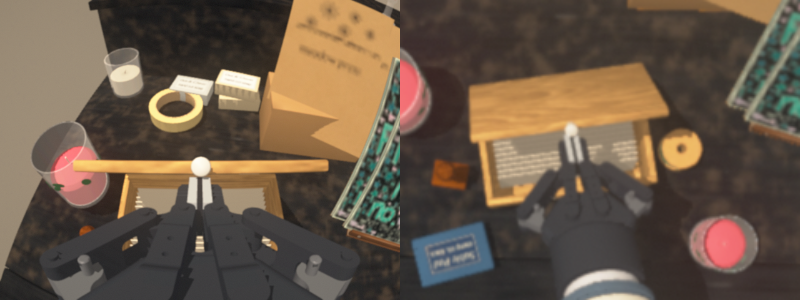

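The lid is around 55–60° with the tips under the knob (200,170), and the box is still in place. I'll continue and slow down near the top.

servo_tool(targets=[[4,0,1,0,0.3,0],[4,0,2,0,0.3,0],[4,0,2,0,0.3,0],[4,0,2,0,0.3,0],[4,0,2,0,0.3,0]])

```text
time: 16.08
position: [0.6226, 0.1886, 0.168]
tcp_rot: [-2.701, -0.218, -1.431]
contact_force: [-0.6, -0.0, -0.7]
width: -0.001
grasp_force: 0.2
```

servo_tool(targets=[[4,0,3,0,0.3,0],[4,0,3,0,0.4,0],[4,0,3,0,0.3,0],[4,0,3,0,0.3,0],[3,0,3,0,0.3,0]])

```text
time: 16.5
position: [0.6455, 0.1924, 0.1756]
tcp_rot: [-2.679, -0.216, -1.468]
contact_force: [-0.4, 0.4, 0.2]
width: -0.0
grasp_force: 0.1
```

servo_tool(targets=[[3,0,3,0,0.3,0],[2,0,3,0,0.3,0],[2,0,3,0,0.3,0],[2,0,2,0,0.3,0],[2,0,2,0,0.3,0]])

```text
time: 16.92
position: [0.6616, 0.195, 0.1775]
tcp_rot: [-2.659, -0.215, -1.501]
contact_force: [0.1, 0.2, -0.3]
width: 0.001
grasp_force: 0.1
```

```bash
python3 - <<'E'
from h import *
st()
arc([85,92,96])
E
```

```text
t 16.9167 pos [0.6616 0.195  0.1775] box [ 0.1375 -0.0004  0.1775] F [ 0.1  0.2 -0.3] w 0.0006784968435692417 j [ 0.39  0.33  2.31  3.53  0.54 -1.78]
[[1, 0, 0, 0, 0.1, 0], [2, 0, 1, 0, 0.1, 0], [1, 0, 0, -0.1, 0.1, 0], [1, 0, 0, 0, 0.1, 0], [2, 0, 0, 0, 0.1, 0]]
-- [0.666 0.196 0.182]
[[2, 0, 3, 0, 0.1, 0], [2, 0, 3, 0, 0.1, 0], [2, 0, 2, 0, 0.1, 0], [1, 0, 3, 0, 0.1, 0], [2, 0, 3, 0, 0.1, 0]]
-- [0.683 0.199 0.183]
[[1, 0, 2, 0, 0, 0], [1, 0, 1, 0, 0, 0], [1, 0, 2, 0, 0, 0], [0, 0, 2, 0, 0, 0], [1, 0, 1, 0, 0, 0]]
-- [0.692 0.2   0.183]
```

servo_tool(targets=[[1.5,0,2,0,0,0],[1.5,0,2,0,0,0],[1.5,0,2,0,0,0],[1.5,0,2,0,0,0],[1.5,0,2,0,0,0]])

```text
time: 17.33
position: [0.674, 0.1971, 0.179]
tcp_rot: [-2.659, -0.215, -1.501]
contact_force: [-0.0, 0.1, 0.0]
width: -0.0
grasp_force: 0.1
```

servo_tool(targets=[[1.2,0,2,0,0,0],[1.2,0,2,0,0,0],[1.2,0,2,0,0,0],[1.2,0,2,0,0,0],[1.2,0,2,0,0,0]])

```text
time: 17.75
position: [0.6855, 0.1989, 0.1789]
tcp_rot: [-2.659, -0.215, -1.501]
contact_force: [-0.2, -0.9, -0.1]
width: 0.001
grasp_force: 0.1
```

servo_tool(targets=[[1,0,2,0,0,0],[1,0,2,0,0,0],[1,0,2,0,0,0],[0,0,0,0,0,0],[0,0,0,0,0,0]])

```text
time: 18.17
position: [0.6919, 0.1999, 0.1783]
tcp_rot: [-2.659, -0.215, -1.501]
contact_force: [-0.4, -0.8, -0.5]
width: 0.001
grasp_force: 0.0
```

```bash
python3 - <<'E'
from h import *
st()
b=cap('top');w=cap('wrist')
f=lambda i:cv2.resize(i,(400,300))
cv2.imwrite('pics/m7.png',np.hstack([f(w['img']),f(b['img'][140:330,220:473])])[:,:,::-1])
E
```

```text
t 18.1667 pos [0.6919 0.1999 0.1783] box [ 0.1683 -0.0003  0.1783] F [-0.4 -0.8 -0.5] w 0.0014589899996559207 j [ 0.37  0.36  2.24  3.52  0.51 -1.79]
```

View pics/m7.png

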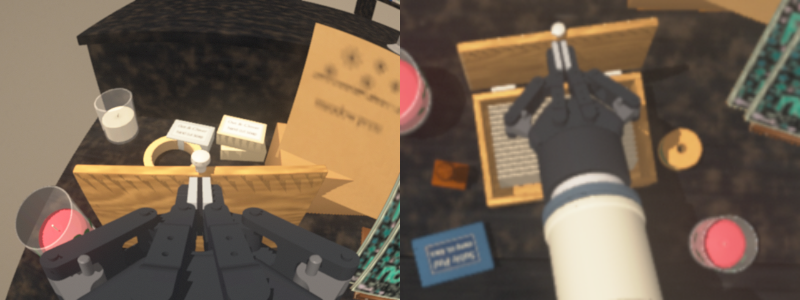

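The lid has tipped past upright to its stop, pad force is 0, and the box is in place. I'll back away along the tool axis.

servo_tool(targets=[[0,0,-5,0,0,0],[0,0,-10,0,0,0],[0,0,-15,0,0,0],[0,0,-20,0,0,0],[0,0,-20,0,0,0]])

```text
time: 18.68
position: [0.6313, 0.1898, 0.2147]
tcp_rot: [-2.66, -0.215, -1.5]
contact_force: [-0.4, 0.3, 0.3]
width: -0.0
grasp_force: 0.0
```

servo_tool(targets=[[0,0,-20,0,0,0],[0,0,-15,0,0,0],[0,0,-10,0,0,0],[0,0,0,0,0,0],[0,0,0,0,0,0]])

```text
time: 19.1
position: [0.5943, 0.1841, 0.2387]
tcp_rot: [-2.657, -0.215, -1.502]
contact_force: [0.1, -0.8, 0.1]
width: -0.0
grasp_force: 0.0
```

```bash
python3 - <<'E'
from h import *
st()
b=cap('top')
def bf(p): d=p-F; return np.round([d@X,d@Y,p[2]],3)
s=200; img=b['img'][140:330,220:473]
cv2.imwrite('pics/m8.png',cv2.resize(img,(760,570))[:,:,::-1])
E
```

```text
t 19.1 pos [0.5943 0.1841 0.2387] box [ 0.0693 -0.0004  0.2387] F [ 0.1 -0.8  0.1] w -0.00038239641015680323 j [ 0.44  0.09  2.4   3.75  0.42 -1.99]
```

View pics/m8.png

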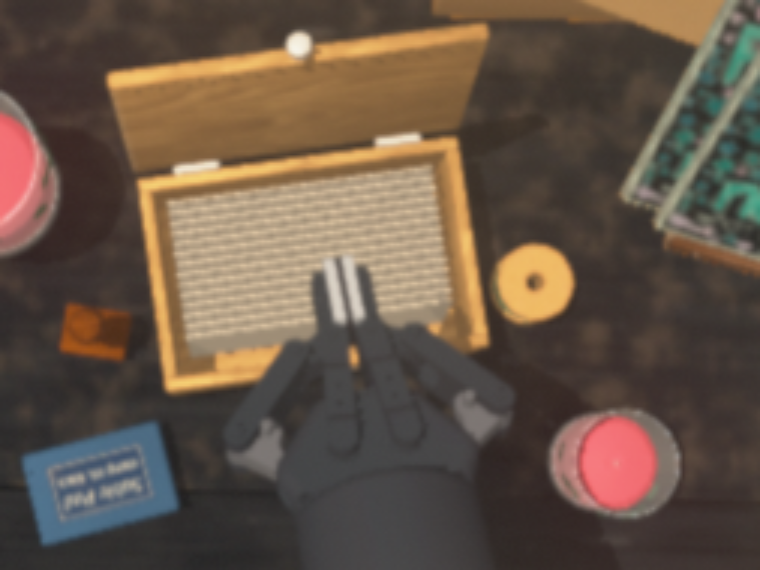

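The lid rests open at its stop (knob at 298,45). The box hasn't moved, the glass stands upright well to the right (615,463), the spool, stamp and pad are untouched, and the robot touches nothing.

```bash
python3 -c "
from bench import ctrl
print(ctrl.job_done())"
```

```text
the job is handed in; nothing more can be done
None
```

The job is handed in, with no verdict shown: the glass stands upright past the box's right end, the lid rests open by itself, and the box, stamp, ink pad and spool look unmoved (about 19 s of 61 s used).

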